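# Press a keepsake's glued picture and hold it while it sets

## Robot

A 6-joint arm with a two-finger parallel gripper is mounted at the origin on the work surface. World frame = base frame: x ahead of the robot, y to its left, z up, the work surface at z = 0. Lengths are in m, angles in degrees, forces in N, time in s.
With the tool pointing down it reaches from about 0.4 to 0.825 m from the base axis. Payload 7 kg.
Tool frame: the origin (TCP) lies on the centre line of the jaws, within the pads' length; the fingertips stand 22 mm ahead of it and the grasp point (between the pads) lies 3 mm ahead of it (ctrl.finger_overhang is the distance from the TCP to the fingertips, in m); z points along the fingers, y is the line along which they close (so a half turn about z gives the same grasp; the last joint's range is limited). The gripper opens to 88 mm and grips with 3 to 60 N. Pads are 19 mm wide; open, the fingers measure 130 mm over their backs; the gripper's body (78 mm by 193 mm) begins 47 mm behind the grasp point.
Start: joints at [87.496, 20.546, 0.682, 0, -70.136, -16.507], TCP at [0.22, 0.638, 0.249] pointing down, gripper open.
Joint ranges: [-176.03, 176.03], [-82.01, 121.73], [-58.28, 71.71], [-173.87, 95.51], [-174.79, -0.11], [-173.66, 173.66]. Speed limits (degrees/s): [136.94, 136.94, 172.46, 180, 180, 180].

## Interface

Orientations are given as [roll, pitch, yaw] about the fixed x, y, z axes, in that order (R = Rz(yaw) Ry(pitch) Rx(roll)).
In Python, from plant import ctrl gives the robot as it stands. The module is installed in compiled form; this text tells all that it offers.
- The arm moves only by the shell command python3 -m creep 'ROWS'. ROWS is JSON, a list of rows, each an object with "grip": the closure, from 0 (fully open) to 1 (shut); "delta_pos": the shift along the tool's x, y, z scaled (see below), a list of three; "rotation": the turn, a rotation vector about the tool's x, y, z scaled (see below), a list of three. A call has 1 to 5 rows; each row is the pose to reach, as a shift and turn from the pose commanded when the call began, along the tool's axes at that moment; what a row does not reach only later rows make up. The controller multiplies each number of a shift by 10 cm and each number of a turn by pi/2 rad. A row lasts 1/10 s, in which the tool goes at most 50 mm and 8.59 degrees, less where a joint would pass 70% of its speed; a pose out of reach is approached as far as the arm can. A call with a number of a shift or a turn outside -1 to 1 is refused whole. A call with a gripper value outside its range is refused whole. The fingers move at their own pace and stop on an object; the grip force is fixed at half the most. Time passes only in rows, so rows that repeat a pose let the fingers close. It gives the time, the measured TCP pose, the force, the opening and the grip force at its end, in the units of the state.
- ctrl.get_obs(): the state, without advancing time (a new reading comes with each control period).
- ctrl.snapshot(name): name is "scene" or "top" or "wrist"; returns a dict with "color" (480x640x3 uint8, red, green, blue), "intrinsics" (3x3 intrinsics, pixels), "distortion" ([k1, k2, p1, p2, k3] as OpenCV has them; the pictures are not rectified), "R" (3x3) and "t" (3): a world point X has camera coordinates R X + t. Camera axes: x right, y down, z forward; pixel columns grow to the right and rows downward; lengths in m; the calibration is good to about 2 mm. A picture is of the moment at which its call begins. There is no depth.
- ctrl.close_job(): hands the job in; it is judged then, once.
The state is a dict: "clock": time; "joint_pos": joint angles; "qvel": joint speeds; "tau": joint torques, N m; "tool_pos": TCP position; "orientation": TCP orientation; "force": force on the tool from outside, world axes, zero at the start; "moment": the same for the moment, N m; "opening": finger opening in m; "gripper_force": force on a finger pad.
Only numpy, scipy, OpenCV 4.12 (cv2) and the standard library are available. Lean on these libraries where they do the work, as an engineer would, in place of code of your own. Each camera call takes 0.05 s, during which the arm holds its last target. There are 200 camera calls.

## Task

The picture on the round wooden keepsake has just been glued: lay that piece picture up in the press's cup, let go of it, and push the carriage all the way in under the press. Then push the sprung lever by its grip all the way down to its stop for a moment, ease it slowly back up until its needle stands midway between the two pegs, and finish while holding it there, without letting go of the lever. Never let the lever fly up, and leave the other wooden pieces, the gift box and the tape roll where they are.

Things in the scene. Friction and masses are not known exactly. Their poses are not given: they have to be found in the camera images.
- round_piece: The keepsake to press: a round beech disc, 46 mm diameter, 18 mm thick, about 22 g, round cream picture on top. It lies flat, picture up, on the cork mat in a row with a square and an oblong piece, 85 mm apart, in any order. Origin: centre of its underside, z up.
- square_piece: Square beech piece, 42 x 42 x 18 mm, on the cork mat; leave alone. Origin: centre of its underside.
- oblong_piece: Oblong beech piece, 32 (x) x 64 (y) x 18 mm, on the cork mat; leave alone. Origin: centre of its underside.
- mat: Cork mat, 290 (its x) x 110 (its y) x 6 mm, fixed on the table, level. The three pieces stand in a row along its x axis, so a grasp that closes along its y axis has the most room. Origin: centre of its underside.
- press: Grey bench press fixed to the table. Origin: on the table, under the ram. Its x points away from the robot, y along the carriage track (load position at +y, robot's left), z up. Base plate 12 mm thick, x -65 to +115, y -70 to +205 mm. Tower at x +60 to +95, 180 mm high. Guide arm 50 mm wide (y), x -22 to +78, 115 to 135 mm high, holds the ram.
- carriage (a joint): Sliding carriage that carries the cup, m: 0 = fully out (cup 130 mm to the press's +y side of the ram), 0.13 = fully in at its stop, cup under the ram; starts between 0 and 0.03. It counts as in above 0.124. It slides towards the press's -y with about 1.5 N of friction and stays where it is left.
- cup (a point): Centre of the cup's floor, on the carriage, 22 mm above the table. The cup is a shallow black ring, 52 mm inside and 64 mm outside diameter, its rim 5 mm above its floor: the round piece sits in it with 3 mm play all round and stands 13 mm proud of the rim.
- post_top (a point): Top centre of the carriage's upright black push post, 18 mm diameter, 45 mm tall (its top 67 mm above the table), 75 mm from the cup's centre on the +y side. Push its +y side towards the press's -y.
- foot: Round rubber pressing foot, 40 mm diameter, 8 mm thick, under the ram. Origin: centre of its underside. It rises and falls 64 mm per rad of the lever; with the lever up it is 76 mm above the table; it meets the seated piece at a lever value of about 0.56, then yields on its own spring (about 2 N at first touch, 300 N/m).
- lever (a joint): Angle of the press lever, rad: 0 = up at its rest stop (lever slopes up towards the robot at 0.5 rad), 0.85 = fully down at its stop. A spring pushes it back up to 0 whenever it is not held: about 3 N downward at the grip starts it, 9 N holds it at 0.68 and 12 N at 0.85. The pegs stand at 0.58 and 0.78; the needle is midway between them at 0.68.
- hinge (a point): The lever's pivot on the press tower, 165 mm above the table, 60 mm to the press's +x of the ram. Pivot axis along the press's y axis.
- grip: Black cross-bar at the lever's robot-side end, round, 22 mm thick, 112 mm long along the press's y. Origin: its middle, 240 mm from the hinge. With q the lever value it is 165 + 240 sin(0.5 - q) mm above the table and 240 cos(0.5 - q) mm to the press's -x of the hinge: 280 mm high at rest, 122 with the needle midway between the pegs, 83 at the bottom stop. A free-turning sleeve.
- peg_mid (a point): Midpoint between the two small dark steel pegs on a thin aluminium plate at the far (+x) side of the press tower, beside the lever's tail. 82 mm from the hinge.
- needle_tip (a point): Tip of the lever's needle, a thin dark rod that runs 88 mm from the hinge away from the robot, on the other side of the hinge from the grip; it rises as the grip goes down and stands level with point peg_mid (about 1 mm) at a lever value of 0.68.
- gift_box: Cardboard gift box 85 x 85 x 55 mm, on the table, right of the press; leave alone. Origin: centre of its underside.
- tape: Roll of brown tape lying flat, 70 mm diameter, 24 mm tall, between the robot, the press and the mat; leave alone. Origin: centre of its underside.
Not all that is in view belongs to the job. Leave any blue or orange look-alike of the round_piece alone.

How it is judged (in metres and radians):
On the way, in this order (a step that is already met when the one before it is completed fails the run):
1. the round piece lies flat in the cup, let go, with the carriage still out (horizontal distance between round_piece and cup below 0.006 m and z of round_piece in the frame of cup between -0.004 and 0.004 m and angle between round_piece's own z axis and vertical below 0.12 rad and contact force between the fingers and round_piece below 0.1 N and value of joint carriage below 0.08 m), for 0.2 s.
2. the carriage is fully in with the round piece in its cup, the lever still up (horizontal distance between round_piece and cup below 0.006 m and z of round_piece in the frame of cup between -0.004 and 0.004 m and angle between round_piece's own z axis and vertical below 0.12 rad and value of joint carriage above 0.124 m and value of joint lever below 0.1 rad), for 0.2 s.
3. the lever is pushed fully down on the piece (horizontal distance between round_piece and cup below 0.006 m and z of round_piece in the frame of cup between -0.004 and 0.004 m and angle between round_piece's own z axis and vertical below 0.12 rad and value of joint carriage above 0.124 m and value of joint lever above 0.8 rad), for 0.2 s.
At the end, for the whole second after the job is handed in: Arm still pushing the grip (over 2 N), lever held at 0.61 to 0.75 rad, needle between the pegs; carriage in (over 0.124 m); round piece flat in the cup (centred within 6 mm, height within 4 mm), foot pressing it (over 1 N); other loose things within 30 mm of their starts (horizontal distance between round_piece and cup below 0.006 m and z of round_piece in the frame of cup between -0.004 and 0.004 m and angle between round_piece's own z axis and vertical below 0.12 rad and value of joint carriage above 0.124 m and value of joint lever between 0.61 and 0.75 rad and contact force between foot and round_piece above 1 N and contact force between any of the fingers, the arm and grip above 2 N and distance of each of square_piece, oblong_piece, gift_box, tape from where it was at the start of the episode below 0.03 m); the arm keeps its last pose, push and grip.
It fails at once if the lever flies up (rising faster than 0.6 rad/s, 14 cm/s at the grip) (velocity of joint lever below -0.6 rad/s).
It fails at once if another loose thing is pushed more than 30 mm (distance of any of square_piece, oblong_piece, gift_box, tape from where it was at the start of the episode above 0.03 m).
It also fails if it takes over 72 s, if anything falls off the work surface, if the arm or the gripper's body presses on something with over 40 N, if the wrist force passes 120 N, or if a joint passes its speed limit or range.

## Working session

There is one attempt and no reset: what is moved stays moved. The work goes in short steps, Python scripts to look and compute and a shell command to move; the robot and the scene stay as the last step left them, time stands still between calls to the robot, and variables do not carry over. Pictures are saved under pics/ and viewed, at most 11 in all, crops included, and the job is handed in when it is done.

```bash
mkdir -p pics; cat > h.py <<'E'
import numpy as np, cv2, pickle
from plant import ctrl
from scipy.spatial.transform import Rotation as Ro
def snap(n,f=None):
    s=ctrl.snapshot(n)
    if f: cv2.imwrite('pics/'+f,s['color'][:,:,::-1])
    return s
def ray(s,uv,z):
    p=cv2.undistortPoints(np.array([[uv]],float),np.array(s['intrinsics']),np.array(s['distortion']))[0,0]
    R=np.array(s['R']);t=np.array(s['t']);c=-R.T@t;d=R.T@np.array([p[0],p[1],1])
    return c+d*(z-c[2])/d[2]
def proj(s,X):
    r,_=cv2.Rodrigues(np.array(s['R']));return cv2.projectPoints(np.array(X,float).reshape(-1,3),r,np.array(s['t']),np.array(s['intrinsics']),np.array(s['distortion']))[0][:,0]
def todelta(p, rpy=None):
    "commands (from the current measured pose) to reach world p / rpy"
    o=ctrl.get_obs();R=Ro.from_euler('xyz',o['orientation'],degrees=True)
    d=R.inv().apply(np.array(p)-o['tool_pos'])/0.1
    r=None if rpy is None else (R.inv()*Ro.from_euler('xyz',rpy,degrees=True)).as_rotvec()/(np.pi/2)
    return d.round(3),r if r is None else r.round(3)
E
python3 - <<'E'
from h import *
o=ctrl.get_obs();print(o,ctrl.finger_overhang)
for n in('scene','top','wrist'):
    s=snap(n,n+'0.png');pickle.dump(s,open(n+'0.pkl','wb'));print(n,(-np.array(s['R']).T@s['t']).round(3))
E
```

```text
{'clock': 0.0, 'joint_pos': array([ 8.74965322e+01,  2.05886696e+01,  6.34670692e-01, -1.95292902e-02,
       -7.01359509e+01, -1.65062381e+01]), 'qvel': array([-0.00166078,  0.09173884,  0.00013434, -0.02175547, -0.05724035,
       -0.05507886]), 'tau': array([-1.02189533e-03, -5.82711411e+01,  2.93067241e+01,  6.99757621e+00,
        6.96762989e-03, -1.51598069e-04]), 'tool_pos': array([0.21975259, 0.6377539 , 0.24766255]), 'orientation': array([ 1.79908541e+02, -7.95643808e-03, -1.90163497e+01]), 'force': array([-0.09563686,  0.33694514,  0.84234373]), 'moment': array([ 0.01557501,  0.00840768, -0.00768649]), 'gripper_force': 0.0, 'opening': 0.08791617983542856} 0.022
scene [0.926 0.562 0.881]
top [ 0.464 -0.004  1.369]
wrist [0.299 0.612 0.384]
```

View pics/top0.png

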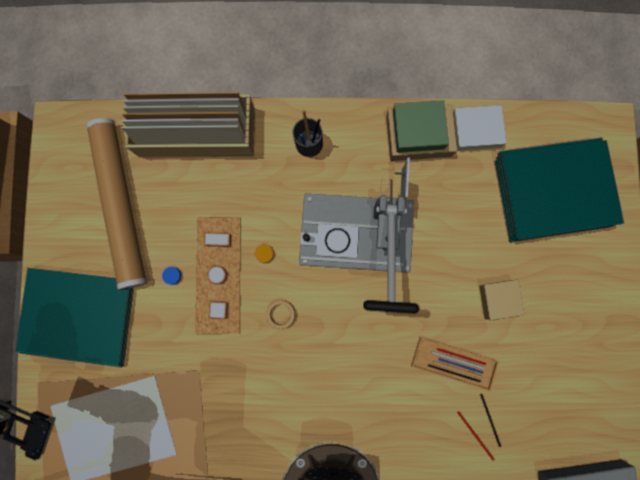

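View pics/scene0.png

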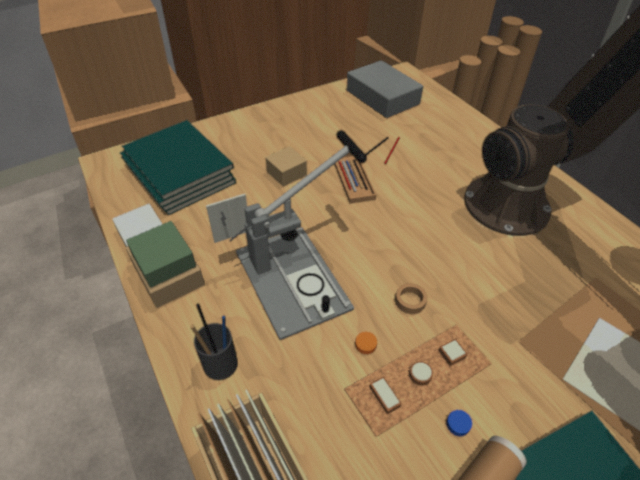

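Top view: the three mat pieces are oblong (217,239), round cream (217,274) and square (218,310). Round candidates are cream (217,274) on the mat, blue (172,275) and orange (264,253). The cream one fits, because it has a cream picture and lies in the mat's row. I'll confirm it in an enlarged crop.

```bash
python3 - <<'E'
from h import *
t=pickle.load(open('top0.pkl','rb'));s=pickle.load(open('scene0.pkl','rb'))
a=t['color'][:,:,::-1];b=s['color'][:,:,::-1]
ca=cv2.resize(a[190:340,160:430],None,fx=2.9,fy=2.9,interpolation=cv2.INTER_CUBIC)[:,:783]
cv2.imwrite('pics/cropt.png',ca)
cb=cv2.resize(b[180:430,200:520],None,fx=2.4,fy=2.4,interpolation=cv2.INTER_CUBIC); cv2.imwrite('pics/crops.png',cb)
def blobs(im,m,box,lo):
    M=np.zeros(m.shape,np.uint8);x0,y0,x1,y1=box;M[y0:y1,x0:x1]=m[y0:y1,x0:x1]
    n,l,st,c=cv2.connectedComponentsWithStats(M)
    for i in range(1,n):
        if st[i,4]>lo:
            r=cv2.minAreaRect(np.argwhere(l==i)[:,::-1].astype(np.float32)); yield c[i],st[i,4],r
for nm,S,box in(('top',t,(190,210,245,340)),('scene',s,(340,320,495,435))):
    hsv=cv2.cvtColor(S['color'],cv2.COLOR_RGB2HSV)
    m=((hsv[...,1]<75)&(hsv[...,2]>130)).astype(np.uint8)
    for c,n,r in blobs(S,m,box,30): print(nm,c.round(1),n,r[1],round(r[2]),ray(S,c,.024).round(4))
for nm,S,box in(('top',t,(295,190,430,320)),('scene',s,(240,120,370,330))):
    g=S['color'].max(2); m=(g<55).astype(np.uint8)
    for c,n,r in blobs(S,m,box,25): print(nm,'dark',c.round(1),n,np.round(r[0]),np.round(r[1]),round(r[2]), ray(S,r[0],.027).round(4),ray(S,r[0],.067).round(4),ray(S,r[0],.28).round(4))
E
```

```text
top [216.  238.6] 256 (11.0, 23.0) 90 [0.6129 0.2852 0.024 ]
top [215.8 274.4] 209 (16.0, 15.0) 0 [0.5249 0.2835 0.024 ]
top [217.1 309.8] 218 (14.0, 14.0) 90 [0.4388 0.2783 0.024 ]
scene [453.3 349.7] 261 (18.399999618530273, 15.399999618530273) 53 [0.4399 0.2796 0.024 ]
scene [421.2 371. ] 278 (19.677396774291992, 16.994115829467773) 27 [0.5261 0.2842 0.024 ]
scene [385.5 393. ] 383 (29.95380973815918, 13.035452842712402) 56 [0.6133 0.2863 0.024 ]
top dark [376.6 210.7] 65 [378. 209.] [ 9. 18.] 0 [ 0.6873 -0.114   0.027 ] [ 0.6806 -0.1108  0.067 ] [ 0.6452 -0.0934  0.28  ]
top dark [306.1 237.3] 34 [306. 238.] [6. 5.] 45 [0.6162 0.0634 0.027 ] [0.6116 0.0614 0.067 ] [0.5875 0.0506 0.28  ]
top dark [391.3 306.5] 510 [391. 306.] [54. 10.] 5 [ 0.4498 -0.1431  0.027 ] [ 0.4502 -0.139   0.067 ] [ 0.4525 -0.117   0.28  ]
scene dark [351.6 146.8] 302 [351. 146.] [38. 10.] 48 [ 0.2543 -0.3986  0.027 ] [ 0.2857 -0.3535  0.067 ] [ 0.4534 -0.1139  0.28  ]
scene dark [289.2 235. ] 145 [289. 236.] [10. 16.] 72 [ 0.5836 -0.1638  0.027 ] [ 0.5996 -0.1298  0.067 ] [0.6851 0.0513 0.28  ]
scene dark [250.8 249.1] 110 [251. 249.] [35.  5.] 82 [ 0.6846 -0.17    0.027 ] [ 0.6959 -0.1357  0.067 ] [0.7562 0.0469 0.28  ]
scene dark [325.3 303.5] 90 [325. 304.] [ 6. 15.] 8 [0.6092 0.0535 0.027 ] [0.6241 0.0774 0.067 ] [0.7032 0.2042 0.28  ]
```

View pics/cropt.png

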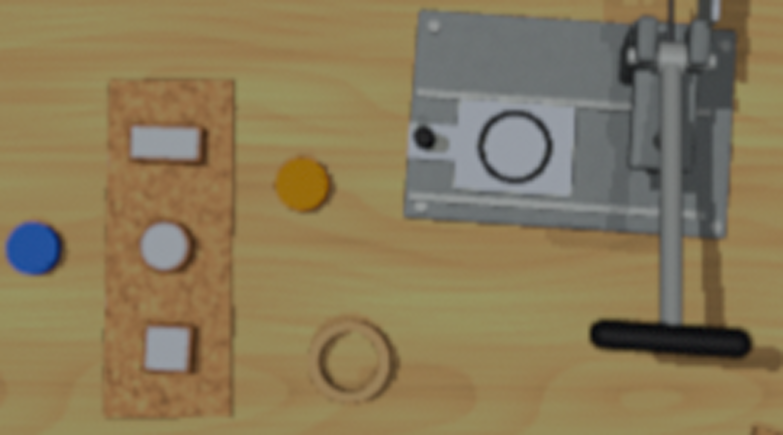

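View pics/crops.png

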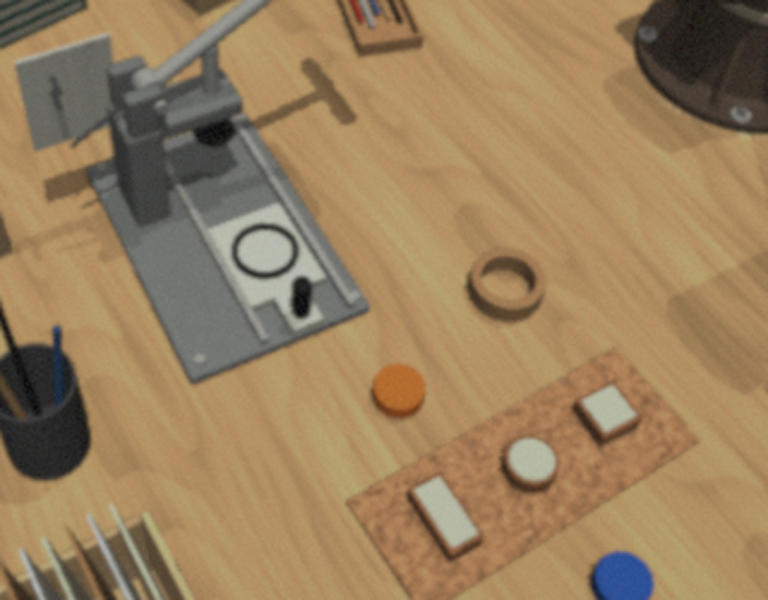

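The crop confirms it: the cream disc on the mat at top (217,274) is the round piece, while blue (172,275) and orange (264,253) are look-alikes. Next I'll get the press pose.

```bash
python3 - <<'E'
from h import *
t=pickle.load(open('top0.pkl','rb'));s=pickle.load(open('scene0.pkl','rb'))
for nm,S,c0,r in(('top',t,(337.6,240.7),16),('scene',s,(310,284),18)):
    g=S['color'].max(2);y,x=np.nonzero(g<110);k=np.hypot(x-c0[0],y-c0[1])<r
    e=cv2.fitEllipse(np.c_[x,y][k].astype(np.float32));print(nm,k.sum(),e,ray(S,e[0],.0265))
print('post',ray(t,(306.2,236.2),.067),ray(s,(326.2,297.9),.067))
C=np.array([(418,12),(735,32),(720,237),(405,217)])/2.9+[160,190]
W=np.array([ray(t,c,.012)[:2] for c in C]);P=np.array([(115,205),(115,-70),(-65,-70),(-65,205)])/1e3
print(W)
d=W-W.mean(0);p=P-P.mean(0);a=np.arctan2((p[:,0]*d[:,1]-p[:,1]*d[:,0]).sum(),(p*d).sum())
R=np.array([[np.cos(a),-np.sin(a)],[np.sin(a),np.cos(a)]]);o=W.mean(0)-R@P.mean(0)
print('press yaw',np.degrees(a),'origin',o,'load cup',o+R@[0,.13],'grip',o+R@[.06-.2106,0])
print(proj(t,[[*o,.02]]))
# target pose
for p in ([.5255,.284,.12],[.5255,.284,.018]): print(todelta(p,[180,0,2.2]))
E
```

```text
top 167 ((337.11273193359375, 240.1082305908203), (23.4093074798584, 23.71741485595703), 74.36470031738281) [ 0.61011061 -0.01259414  0.0265    ]
scene 175 ((310.92535400390625, 283.9920654296875), (21.556049346923828, 27.788114547729492), 81.68326568603516) [ 0.61010195 -0.00843807  0.0265    ]
post [0.61474179 0.06094091 0.067     ] [0.61518498 0.06601549 0.067     ]
[[ 0.72667399  0.06986824]
 [ 0.71028703 -0.20255335]
 [ 0.53429553 -0.1875906 ]
 [ 0.55024145  0.07914208]]
press yaw -3.5824395120066623 origin [ 0.60120564 -0.12608939] load cup [0.60932864 0.00365658] grip [ 0.45089992 -0.11667921]
[[383.3916373  244.18050219]]
(array([4.043, 2.348, 1.282]), array([ 0.001,  0.   , -0.236]))
(array([4.043, 2.347, 2.302]), array([ 0.001,  0.   , -0.236]))
```

```bash
python3 -m creep '[{"grip":0,"delta_pos":[0.5,0.29,0],"rotation":[0,0,-0.09]},{"grip":0,"delta_pos":[1,0.58,0],"rotation":[0,0,-0.18]},{"grip":0,"delta_pos":[1,0.58,0],"rotation":[0,0,-0.236]}]'; python3 - <<'E'
from h import *
print(todelta([.5255,.284,.15],[180,0,2.2]))
E
```

```text
clock: 0.45
tool_pos: [0.2973, 0.5477, 0.2485]
orientation: [179.9, 0.0, 2.4]
force: [-0.1, 0.1, 0.2]
opening: 0.0875
gripper_force: 0.0
(array([2.168, 2.731, 0.988]), array([0.001, 0.   , 0.003]))
```

```bash
python3 -m creep '[{"grip":0,"delta_pos":[0.35,0.45,0],"rotation":[0,0,0]},{"grip":0,"delta_pos":[0.7,0.9,0],"rotation":[0,0,0]},{"grip":0,"delta_pos":[0.7,0.9,0.3],"rotation":[0,0,0]}]'; python3 -m creep '[{"grip":0,"delta_pos":[0.35,0.45,0.2],"rotation":[0,0,0]},{"grip":0,"delta_pos":[0.7,0.9,0.4],"rotation":[0,0,0]},{"grip":0,"delta_pos":[0.7,0.9,0.4],"rotation":[0,0,0]},{"grip":0,"delta_pos":[0.7,0.9,0.4],"rotation":[0,0,0]},{"grip":0,"delta_pos":[0.7,0.9,0.4],"rotation":[0,0,0]}]'; python3 - <<'E'
from h import *
print(todelta([.5255,.284,.15],[180,0,2.2]),ctrl.get_obs()['tool_pos'])
s=snap('wrist','w1.png')
print(proj(s,[[.5255,.284,.024]]))
hsv=cv2.cvtColor(s['color'],cv2.COLOR_RGB2HSV)
m=((hsv[...,1]<75)&(hsv[...,2]>130)).astype(np.uint8)
n,l,st,c=cv2.connectedComponentsWithStats(m)
for i in range(1,n):
    if st[i,4]>150: print(c[i],st[i],ray(s,c[i],.024).round(4))
E
```

```text
clock: 0.75
tool_pos: [0.3722, 0.4623, 0.2223]
orientation: [-179.7, -0.2, 2.1]
force: [-0.5, 0.7, -0.4]
opening: 0.0874
gripper_force: 0.0
clock: 1.25
tool_pos: [0.4427, 0.376, 0.1784]
orientation: [180.0, 0.0, 2.2]
force: [-0.0, -0.5, 1.0]
opening: 0.0877
gripper_force: 0.0
(array([0.793, 0.951, 0.285]), array([ 0.,  0., -0.])) [0.44271381 0.3760145  0.178447  ]
[[449.65957831 124.46351005]]
[461.64253394   9.49903038] [ 420    0   80   24 1547] [0.6053 0.2846 0.024 ]
[448.6678099  126.67123959] [ 424  101   50   52 2041] [0.5238 0.2846 0.024 ]
[162.4585209 153.8      ] [ 121  137   84   35 1555] [0.4957 0.5023 0.024 ]
[440.05293738 235.40219496] [ 418  215   46   42 1549] [0.438  0.2801 0.024 ]
[227.79828042 403.10119048] [ 180  377   93   46 3024] [0.2598 0.4618 0.024 ]
```

View pics/w1.png

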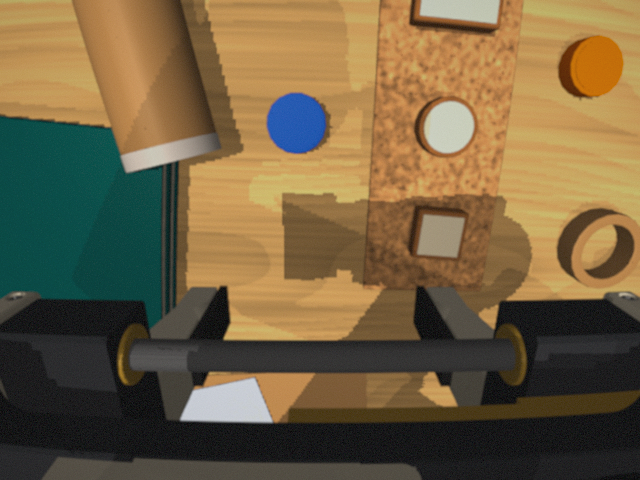

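The wrist view shows the round piece at (449,127) → (0.5242, 0.2845). I'm moving above it.

```bash
python3 -m creep '[{"grip":0,"delta_pos":[0.4,0.47,0.2],"rotation":[0,0,0]},{"grip":0,"delta_pos":[0.782,0.948,0.4],"rotation":[0,0,0]},{"grip":0,"delta_pos":[0.782,0.948,0.6],"rotation":[0,0,0]},{"grip":0,"delta_pos":[0.782,0.948,0.6],"rotation":[0,0,0]},{"grip":0,"delta_pos":[0.782,0.948,0.6],"rotation":[0,0,0]}]'; python3 - <<'E'
from h import *
s=snap('wrist')
hsv=cv2.cvtColor(s['color'],cv2.COLOR_RGB2HSV)
m=((hsv[...,1]<75)&(hsv[...,2]>110)).astype(np.uint8)
n,l,st,c=cv2.connectedComponentsWithStats(m)
print(proj(s,[[.5245,.2843,.024]]))
for i in range(1,n):
    if st[i,4]>400: print(c[i],st[i],ray(s,c[i],.024).round(4))
print(todelta([.5245,.2843,.037],[180,0,2.2]))
E
```

```text
clock: 1.8
tool_pos: [0.5242, 0.2851, 0.1184]
orientation: [180.0, 0.0, 2.2]
force: [-0.2, 0.7, 0.4]
opening: 0.0877
gripper_force: 0.0
[[324.87229839 250.56610523]]
[327.712139   110.80230101] [ 280   86   98   51 4259] [0.6115 0.2863 0.024 ]
[629.71253534 190.39585297] [ 612  151   28   70 1061] [0.5739 0.0848 0.024 ]
[324.51698426 251.36371168] [ 296  225   58   54 2414] [0.5239 0.2845 0.024 ]
[ 23.27022375 286.65404475] [  0 275  46  25 581] [0.4881 0.499  0.024 ]
(array([0.   , 0.016, 0.822]), array([-0.   , -0.001,  0.001]))
```

Aligned within 1 mm, so I'll descend and grasp.

```bash
python3 -m creep '[{"grip":0,"delta_pos":[0,0.005,0.3],"rotation":[0,0,0]},{"grip":0,"delta_pos":[0,0.005,0.6],"rotation":[0,0,0]},{"grip":0,"delta_pos":[0,0.005,0.815],"rotation":[0,0,0]},{"grip":0,"delta_pos":[0,0.005,0.815],"rotation":[0,0,0]},{"grip":0,"delta_pos":[0,0.005,0.815],"rotation":[0,0,0]}]'; for i in 1 2; do python3 -m creep '[{"grip":1,"delta_pos":[0,0,0],"rotation":[0,0,0]},{"grip":1,"delta_pos":[0,0,0],"rotation":[0,0,0]},{"grip":1,"delta_pos":[0,0,0],"rotation":[0,0,0]},{"grip":1,"delta_pos":[0,0,0],"rotation":[0,0,0]},{"grip":1,"delta_pos":[0,0,0],"rotation":[0,0,0]}]';done
```

```text
clock: 2.35
tool_pos: [0.5244, 0.2858, 0.0383]
orientation: [-180.0, -0.1, 2.4]
force: [0.5, -0.2, 0.1]
opening: 0.0876
gripper_force: 0.0
clock: 2.85
tool_pos: [0.5244, 0.2841, 0.0374]
orientation: [-180.0, -0.0, 2.2]
force: [-0.3, -0.5, -0.8]
opening: 0.0532
gripper_force: 0.0
clock: 3.35
tool_pos: [0.5243, 0.2841, 0.0371]
orientation: [180.0, -0.0, 2.2]
force: [0.1, -1.6, 3.5]
opening: 0.0449
gripper_force: 30.0
```

Holding it (opening 45 mm). I'll lift, then turn a quarter so the gripper body stays clear of the guide arm.

```bash
python3 -m creep '[{"grip":1,"delta_pos":[0,0,-0.2],"rotation":[0,0,0]},{"grip":1,"delta_pos":[0,0,-0.5],"rotation":[0,0,0]},{"grip":1,"delta_pos":[0,0,-0.8],"rotation":[0,0,0]},{"grip":1,"delta_pos":[0,0,-1],"rotation":[0,0,0]},{"grip":1,"delta_pos":[0,0,-1],"rotation":[0,0,0]}]'; python3 - <<'E'
from h import *
print(ctrl.get_obs()['joint_pos'].round(1), todelta([.61,-.0105,.137],[180,0,86.4]),todelta([.61,-.0105,.137],[180,0,-93.6]))
E
```

```text
clock: 3.85
tool_pos: [0.5257, 0.2854, 0.1403]
orientation: [-179.8, -0.3, 2.3]
force: [0.1, 0.5, 0.5]
opening: 0.0445
gripper_force: 30.0
[ 47.2  18.4 -17.7   0.  -53.5  45. ] (array([0.726, 2.99 , 0.025]), array([ 0.   , -0.004, -0.935])) (array([0.726, 2.99 , 0.025]), array([-0.004, -0.   ,  1.065]))
```

```bash
python3 -m creep '[{"grip":1,"delta_pos":[0.06,0.25,0],"rotation":[0,0,-0.09]},{"grip":1,"delta_pos":[0.14,0.6,0],"rotation":[0,0,-0.18]},{"grip":1,"delta_pos":[0.22,0.9,0],"rotation":[0,0,-0.27]},{"grip":1,"delta_pos":[0.24,1,0],"rotation":[0,0,-0.36]},{"grip":1,"delta_pos":[0.24,1,0],"rotation":[0,0,-0.43]}]'; python3 - <<'E'
from h import *
print(ctrl.get_obs()['joint_pos'].round(1), todelta([.61,-.0105,.137],[180,0,80]))
E
```

```text
clock: 4.35
tool_pos: [0.552, 0.1833, 0.136]
orientation: [-180.0, 0.1, 41.1]
force: [-0.8, 0.8, -0.5]
opening: 0.045
gripper_force: 30.0
[ 37.6  17.5 -19.8  -0.  -52.9  93.5] (array([-0.837,  1.841, -0.009]), array([-0.001,  0.001, -0.432]))
```

```bash
python3 -m creep '[{"grip":1,"delta_pos":[-0.1,0.25,0],"rotation":[0,0,-0.09]},{"grip":1,"delta_pos":[-0.3,0.6,0],"rotation":[0,0,-0.18]},{"grip":1,"delta_pos":[-0.42,0.92,0],"rotation":[0,0,-0.27]},{"grip":1,"delta_pos":[-0.42,0.92,0],"rotation":[0,0,-0.36]},{"grip":1,"delta_pos":[-0.42,0.92,0],"rotation":[0,0,-0.43]}]'; python3 - <<'E'
from h import *
print(ctrl.get_obs()['joint_pos'].round(1), todelta([.61,-.0105,.137],[180,0,80]))
s=snap('wrist','w2.png')
print(proj(s,[[.61,-.0105,.0265],[.615,.0635,.067]]))
E
```

```text
clock: 4.85
tool_pos: [0.5805, 0.0868, 0.136]
orientation: [-179.9, 0.0, 79.8]
force: [1.3, -0.2, -0.6]
opening: 0.0448
gripper_force: 30.0
[ 27.6  17.9 -19.1  -0.  -53.1 142.3] (array([-0.905,  0.463, -0.01 ]), array([-0.001,  0.   , -0.002]))
[[382.49667715 356.37458464]
 [386.01860342 294.40124299]]
```

View pics/w2.png

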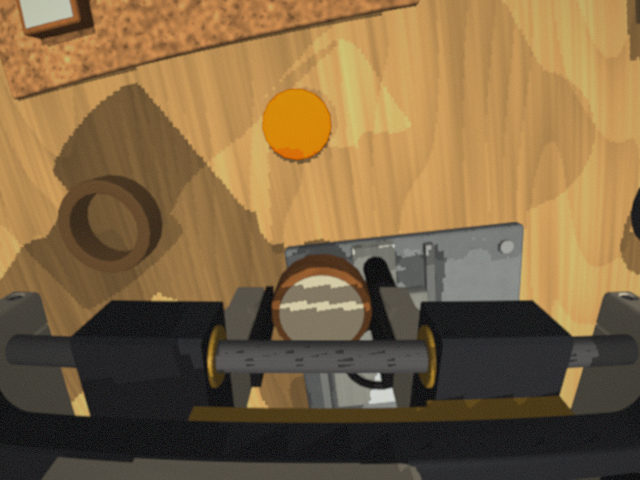

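The picture shows the held disc at (320,310), with the post at (385,280) partly hidden. I'll hover over the cup so the post lies directly under the camera.

```bash
python3 -m creep '[{"grip":1,"delta_pos":[-0.3,0.15,0],"rotation":[0,0,0]},{"grip":1,"delta_pos":[-0.6,0.3,0],"rotation":[0,0,0]},{"grip":1,"delta_pos":[-0.9,0.463,0],"rotation":[0,0,0]},{"grip":1,"delta_pos":[-0.9,0.463,0],"rotation":[0,0,0]},{"grip":1,"delta_pos":[-0.9,0.463,0],"rotation":[0,0,0]}]'; python3 - <<'E'
from h import *
print(todelta([.61,-.0105,.053],[180,0,80]),ctrl.get_obs()['tool_pos'])
s=snap('wrist','w3.png');pickle.dump(s,open('w3.pkl','wb'))
print(proj(s,[[.61,-.0105,.0265],[.615,.0635,.067]]))
E
```

```text
clock: 5.4
tool_pos: [0.6097, -0.0094, 0.1362]
orientation: [-179.9, 0.0, 79.4]
force: [-0.7, 0.1, -0.5]
opening: 0.0449
gripper_force: 30.0
(array([-0.011,  0.006,  0.832]), array([-0.001,  0.   , -0.006])) [ 0.60971028 -0.00935255  0.13615616]
[[323.70651379 247.56668594]
 [308.12432969 142.57243781]]
```

View pics/w3.png

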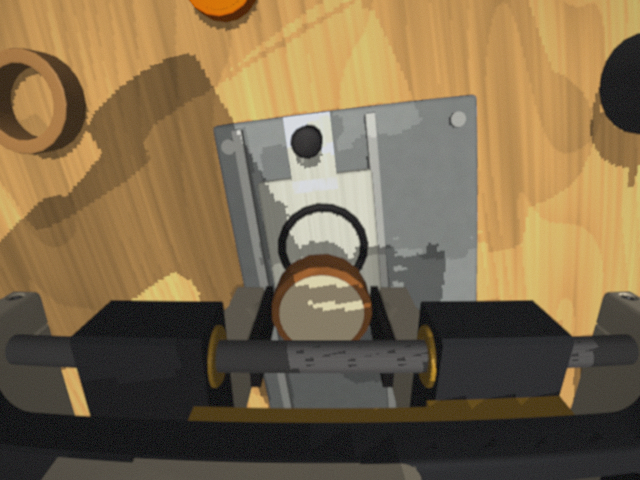

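The wrist view shows the post top at (306,141) and the cup ring's upper arc around (323,248). I'll fit both.

```bash
python3 - <<'E'
from h import *
from scipy.optimize import least_squares
s=pickle.load(open('w3.pkl','rb'));g=s['color'].max(2)
m=(g<60).astype(np.uint8)
n,l,st,c=cv2.connectedComponentsWithStats(m)
for i in range(1,n):
    if st[i,4]>100 and c[i][1]<290: print(c[i],st[i],ray(s,c[i],.067))
# outer ring edge points: first dark pixel from each column downward / outermost per row
pts=[]
for v in range(206,252):
    xs=[x for x in range(270,376) if g[v,x]<60]
    if xs: pts+=[(min(xs)-.5,v),(max(xs)+.5,v)]
W=np.array([ray(s,p,.027)[:2] for p in pts])
r=least_squares(lambda q:np.hypot(W[:,0]-q[0],W[:,1]-q[1])-q[2],[.61,-.01,.032],loss='soft_l1',f_scale=.001)
print(r.x,np.abs(r.fun).mean())
E
```

```text
[622.759401    85.70282862] [ 600   34   40   99 3005] [0.78922363 0.06523443 0.067     ]
[ 8.25126904 80.06852792] [  0  64  27  43 394] [0.46071279 0.12997191 0.067     ]
[306.81629393 142.75239617] [292 126  30  32 626] [0.61429594 0.06353642 0.067     ]
[320.38137083 232.76977153] [ 278  205   89   74 1138] [0.61215987 0.01279093 0.067     ]
[ 0.6089074  -0.01031581  0.03080016] 0.00018701585166578234
```

```bash
python3 -m creep '[{"grip":1,"delta_pos":[-0.003,-0.006,0.2],"rotation":[0,0,0]},{"grip":1,"delta_pos":[-0.003,-0.006,0.4],"rotation":[0,0,0]},{"grip":1,"delta_pos":[-0.003,-0.006,0.6],"rotation":[0,0,0]},{"grip":1,"delta_pos":[-0.003,-0.006,0.6],"rotation":[0,0,0]},{"grip":1,"delta_pos":[-0.003,-0.006,0.6],"rotation":[0,0,0]}]';python3 - <<'E'
from h import *
print(todelta([.6093,-.0107,.0535],[180,0,80]),ctrl.get_obs()['tool_pos'])
E
```

```text
clock: 5.95
tool_pos: [0.6093, -0.0081, 0.0772]
orientation: [-180.0, 0.0, 79.7]
force: [0.4, 0.0, 0.4]
opening: 0.0444
gripper_force: 30.0
(array([-0.025,  0.005,  0.237]), array([-0.   ,  0.   , -0.004])) [ 0.60930984 -0.00812484  0.0771547 ]
```

```bash
python3 -m creep '[{"grip":1,"delta_pos":[-0.02,0.003,0],"rotation":[0,0,0]},{"grip":1,"delta_pos":[-0.02,0.003,0],"rotation":[0,0,0]},{"grip":1,"delta_pos":[-0.02,0.003,0.08],"rotation":[0,0,0]},{"grip":1,"delta_pos":[-0.02,0.003,0.08],"rotation":[0,0,0]},{"grip":1,"delta_pos":[-0.02,0.003,0.08],"rotation":[0,0,0]}]';python3 - <<'E'
from h import *
print(todelta([.6093,-.0107,.0535],[180,0,80]),ctrl.get_obs()['tool_pos'])
E
```

```text
clock: 6.45
tool_pos: [0.6091, -0.0111, 0.0688]
orientation: [-180.0, 0.0, 79.6]
force: [0.2, -0.4, 0.0]
opening: 0.0445
gripper_force: 30.0
(array([0.004, 0.001, 0.153]), array([-0.   ,  0.   , -0.004])) [ 0.60910727 -0.0110735   0.0688207 ]
```

```bash
python3 -m creep '[{"grip":1,"delta_pos":[0.003,0.002,0.08],"rotation":[0,0,0]},{"grip":1,"delta_pos":[0.003,0.002,0.13],"rotation":[0,0,0]},{"grip":1,"delta_pos":[0.003,0.002,0.152],"rotation":[0,0,0]},{"grip":1,"delta_pos":[0.003,0.002,0.152],"rotation":[0,0,0]},{"grip":1,"delta_pos":[0.003,0.002,0.152],"rotation":[0,0,0]}]'
```

```text
clock: 6.95
tool_pos: [0.6096, -0.0107, 0.0537]
orientation: [-180.0, 0.0, 79.6]
force: [0.2, -0.3, 0.4]
opening: 0.0443
gripper_force: 30.0
```

```bash
python3 -m creep '[{"grip":0,"delta_pos":[0,0,0.005],"rotation":[0,0,0]},{"grip":0,"delta_pos":[0,0,0.005],"rotation":[0,0,0]},{"grip":0,"delta_pos":[0,0,0.005],"rotation":[0,0,0]},{"grip":0,"delta_pos":[0,0,0.005],"rotation":[0,0,0]},{"grip":0,"delta_pos":[0,0,0.005],"rotation":[0,0,0]}]';python3 -m creep '[{"grip":0,"delta_pos":[0,0,-0.1],"rotation":[0,0,0]},{"grip":0,"delta_pos":[0,0,-0.4],"rotation":[0,0,0]},{"grip":0,"delta_pos":[0,0,-0.7],"rotation":[0,0,0]},{"grip":0,"delta_pos":[0,0,-0.8],"rotation":[0,0,0]},{"grip":0,"delta_pos":[0,0,-0.8],"rotation":[0,0,0]}]'; python3 - <<'E'
from h import *
s=snap('wrist','w4.png');pickle.dump(s,open('w4.pkl','wb'))
E
```

```text
clock: 7.45
tool_pos: [0.6096, -0.0107, 0.0534]
orientation: [180.0, -0.0, 79.6]
force: [-0.2, 0.3, -0.2]
opening: 0.0794
gripper_force: 0.0
clock: 7.95
tool_pos: [0.6108, -0.0104, 0.1359]
orientation: [179.8, -0.1, 79.6]
force: [-0.0, 0.3, -0.1]
opening: 0.0878
gripper_force: 0.0
```

View pics/w4.png

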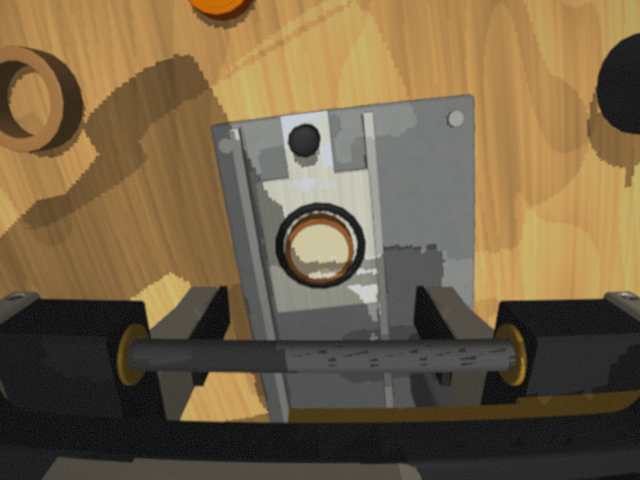

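The disc sits in the ring at (320,247), inside the cup. Next I'll move behind the post with closed fingers.

```bash
python3 -m creep '[{"grip":1,"delta_pos":[0.3,0,0],"rotation":[0,0,-0.075]},{"grip":1,"delta_pos":[0.6,0,0],"rotation":[0,0,-0.075]},{"grip":1,"delta_pos":[0.95,0,0],"rotation":[0,0,-0.075]},{"grip":1,"delta_pos":[0.95,0,0],"rotation":[0,0,-0.075]},{"grip":1,"delta_pos":[0.95,0,0],"rotation":[0,0,-0.075]}]'; python3 - <<'E'
from h import *
print(todelta([.6165,.1,.057],[180,0,86.4]),ctrl.get_obs()['joint_pos'].round(1))
E
```

```text
clock: 8.5
tool_pos: [0.6258, 0.0833, 0.1317]
orientation: [-179.9, 0.1, 86.5]
force: [-0.6, -0.4, -0.2]
opening: 0.0535
gripper_force: 0.0
(array([ 0.162, -0.101,  0.747]), array([-0.002,  0.001,  0.001])) [ 25.3  22.  -13.5  -0.  -54.7 151.2]
```

```bash
python3 -m creep '[{"grip":1,"delta_pos":[0.17,-0.1,0],"rotation":[0,0,0]},{"grip":1,"delta_pos":[0.17,-0.1,0.2],"rotation":[0,0,0]},{"grip":1,"delta_pos":[0.17,-0.1,0.5],"rotation":[0,0,0]},{"grip":1,"delta_pos":[0.17,-0.1,0.74],"rotation":[0,0,0]},{"grip":1,"delta_pos":[0.17,-0.1,0.74],"rotation":[0,0,0]}]'; python3 - <<'E'
from h import *
print(todelta([.6165,.1,.057],[180,0,86.4]),ctrl.get_obs()['tool_pos'])
E
```

```text
clock: 9.0
tool_pos: [0.6148, 0.0983, 0.0554]
orientation: [-179.6, 0.2, 86.3]
force: [-0.8, 0.5, 0.0]
opening: 0.0132
gripper_force: 0.0
(array([ 0.018,  0.016, -0.017]), array([-0.004,  0.002, -0.001])) [0.61479649 0.09825505 0.05535199]
```

```bash
python3 -m creep '[{"grip":1,"delta_pos":[0,0,0],"rotation":[0,0,0]},{"grip":1,"delta_pos":[-0.05,0,0],"rotation":[0,0,0]},{"grip":1,"delta_pos":[-0.1,0,0],"rotation":[0,0,0]},{"grip":1,"delta_pos":[-0.16,0,0],"rotation":[0,0,0]},{"grip":1,"delta_pos":[-0.22,0,0],"rotation":[0,0,0]}]'; for i in 1 2; do python3 -m creep '[{"grip":1,"delta_pos":[-0.08,0,0],"rotation":[0,0,0]},{"grip":1,"delta_pos":[-0.16,0,0],"rotation":[0,0,0]},{"grip":1,"delta_pos":[-0.24,0,0],"rotation":[0,0,0]},{"grip":1,"delta_pos":[-0.32,0,0],"rotation":[0,0,0]},{"grip":1,"delta_pos":[-0.40,0,0],"rotation":[0,0,0]}]'; done
python3 - <<'E'
from h import *
print(ctrl.get_obs()['joint_pos'].round(1))
E
```

```text
clock: 9.5
tool_pos: [0.6168, 0.0781, 0.0602]
orientation: [179.9, -0.1, 86.4]
force: [0.5, 1.8, 1.6]
opening: 0.0008
gripper_force: 1.0
clock: 10.0
tool_pos: [0.6138, 0.0378, 0.0593]
orientation: [-180.0, 0.0, 86.4]
force: [-0.6, 2.5, 1.1]
opening: 0.0002
gripper_force: 0.9
clock: 10.5
tool_pos: [0.6112, -0.0021, 0.0593]
orientation: [-180.0, 0.0, 86.4]
force: [1.0, 1.9, 1.1]
opening: 0.0004
gripper_force: 0.9
[ 18.1  24.9 -20.3  -0.  -44.8 158.3]
```

```bash
python3 -m creep '[{"grip":1,"delta_pos":[-0.06,0,0],"rotation":[0,0,0]},{"grip":1,"delta_pos":[-0.12,0,0],"rotation":[0,0,0]},{"grip":1,"delta_pos":[-0.18,0,0],"rotation":[0,0,0]},{"grip":1,"delta_pos":[-0.23,0,0],"rotation":[0,0,0]},{"grip":1,"delta_pos":[-0.26,0,0],"rotation":[0,0,0]}]'; python3 -m creep '[{"grip":1,"delta_pos":[-0.02,0,0],"rotation":[0,0,0]},{"grip":1,"delta_pos":[-0.04,0,0],"rotation":[0,0,0]},{"grip":1,"delta_pos":[-0.06,0,0],"rotation":[0,0,0]}]'
```

```text
clock: 11.0
tool_pos: [0.6096, -0.0279, 0.0593]
orientation: [-180.0, 0.0, 86.4]
force: [0.4, 1.5, 0.7]
opening: 0.0005
gripper_force: 0.8
clock: 11.3
tool_pos: [0.6093, -0.0332, 0.0593]
orientation: [180.0, -0.0, 86.4]
force: [-0.6, 8.8, 2.8]
opening: 0.0003
gripper_force: 4.7
```

```bash
python3 -m creep '[{"grip":1,"delta_pos":[-0.01,0,0],"rotation":[0,0,0]},{"grip":1,"delta_pos":[-0.02,0,0],"rotation":[0,0,0]},{"grip":1,"delta_pos":[-0.02,0,0],"rotation":[0,0,0]}]'; python3 -m creep '[{"grip":1,"delta_pos":[0.1,0,0],"rotation":[0,0,0]},{"grip":1,"delta_pos":[0.4,0,0],"rotation":[0,0,0]},{"grip":1,"delta_pos":[0.7,0,-0.2],"rotation":[0,0,0]},{"grip":1,"delta_pos":[0.8,0,-0.6],"rotation":[0,0,0]},{"grip":1,"delta_pos":[0.8,0,-0.9],"rotation":[0,0,0]}]'; python3 - <<'E'
from h import *
t=snap('top');s=snap('scene');w=snap('wrist')
for S,n in((t,'t'),(s,'s')): pickle.dump(S,open(n+'5.pkl','wb'))
a=cv2.resize(t['color'][160:330,280:440],(500,531));b=cv2.resize(s['color'][120:330,200:370],(300,370))
im=np.zeros((531,800,3),np.uint8);im[:,:500]=a;im[:370,500:]=b
cv2.imwrite('pics/c5.png',im[:,:,::-1])
print(ctrl.get_obs()['tool_pos'],ctrl.get_obs()['joint_pos'].round(1))
E
```

```text
clock: 11.6
tool_pos: [0.6094, -0.0333, 0.0594]
orientation: [180.0, -0.1, 86.4]
force: [-2.2, 12.6, 2.5]
opening: 0.001
gripper_force: 6.2
clock: 12.1
tool_pos: [0.6146, 0.0461, 0.1509]
orientation: [180.0, 0.1, 86.5]
force: [1.4, -0.4, -0.0]
opening: 0.0001
gripper_force: 0.0
[0.61536337 0.04515254 0.15168373] [ 22.3  19.4 -14.5   0.  -55.9 154.1]
```

View pics/c5.png

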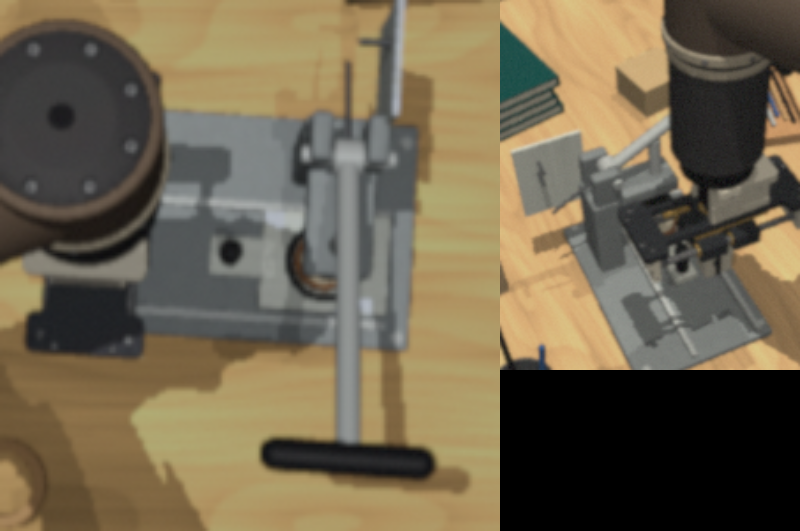

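The carriage is in at its stop (post at crop (230,250), disc under the foot). I'll raise the arm and go above the +y half of the grip bar.

```bash
python3 -m creep '[{"grip":0,"delta_pos":[0,-0.1,-0.3],"rotation":[0,0,0]},{"grip":0,"delta_pos":[0,-0.3,-0.6],"rotation":[0,0,0]},{"grip":0,"delta_pos":[0,-0.55,-0.9],"rotation":[0,0,0]},{"grip":0,"delta_pos":[0,-0.8,-1],"rotation":[0,0,0]}]'; python3 -m creep '[{"grip":0,"delta_pos":[0,-0.2,-0.3],"rotation":[0,0,0]},{"grip":0,"delta_pos":[0,-0.4,-0.6],"rotation":[0,0,0]},{"grip":0,"delta_pos":[0,-0.7,-0.93],"rotation":[0,0,0]},{"grip":0,"delta_pos":[0,-0.73,-0.93],"rotation":[0,0,0]},{"grip":0,"delta_pos":[0,-0.73,-0.93],"rotation":[0,0,0]}]';  python3 - <<'E'
from h import *
print(todelta([.4546,-.0785,.345],[180,0,86.4]),ctrl.get_obs()['joint_pos'].round(1))
E
```

```text
clock: 12.65
tool_pos: [0.5344, 0.0493, 0.251]
orientation: [179.9, -0.0, 86.4]
force: [-0.0, 0.4, 1.0]
opening: 0.0267
gripper_force: 0.0
clock: 13.15
tool_pos: [0.4608, 0.0541, 0.3426]
orientation: [179.9, -0.0, 86.4]
force: [0.2, 0.1, -0.8]
opening: 0.0665
gripper_force: 0.0
(array([-1.327,  0.021, -0.025]), array([ 0.001, -0.001, -0.   ])) [ 31.1  -2.9 -15.5  -0.  -77.3 145.3]
```

```bash
python3 -m creep '[{"grip":0,"delta_pos":[-0.3,0.02,-0.02],"rotation":[0,0,0]},{"grip":0,"delta_pos":[-0.6,0.02,-0.02],"rotation":[0,0,0]},{"grip":0,"delta_pos":[-0.9,0.02,-0.02],"rotation":[0,0,0]},{"grip":0,"delta_pos":[-0.9,0.02,-0.02],"rotation":[0,0,0]}]'; python3 - <<'E'
from h import *
print(todelta([.4546,-.0785,.345],[180,0,86.4]),ctrl.get_obs()['joint_pos'].round(1))
s=snap('wrist','w6.png')
print(proj(s,[[.4522,-.1165,.28],[.4557,-.0605,.28],[.4546,-.0785,.28]]))
E
```

```text
clock: 13.55
tool_pos: [0.4573, -0.0383, 0.3424]
orientation: [-179.8, 0.1, 86.2]
force: [1.0, 0.9, -0.4]
opening: 0.087
gripper_force: 0.0
(array([-0.403, -0.001, -0.026]), array([-0.002,  0.001, -0.002])) [ 19.9  -3.3 -15.8   0.  -77.6 156.3]
[[323.07280278 384.58660694]
 [322.89151133 307.76991154]
 [322.99535611 333.99059446]]
```

View pics/w6.png

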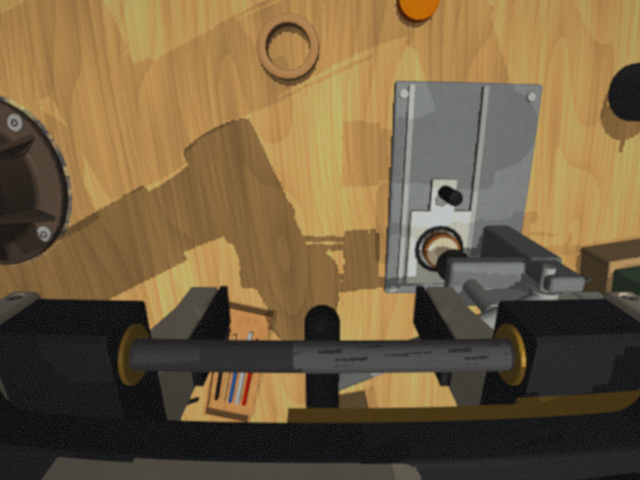

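The bar's +y end is at (322,306), right where predicted (323,308), and centred between the jaws. I'll move over it and descend.

```bash
python3 -m creep '[{"grip":0,"delta_pos":[-0.2,0,-0.02],"rotation":[0,0,0]},{"grip":0,"delta_pos":[-0.4,0,-0.02],"rotation":[0,0,0]},{"grip":0,"delta_pos":[-0.4,0,-0.02],"rotation":[0,0,0]},{"grip":0,"delta_pos":[-0.4,0,-0.02],"rotation":[0,0,0]}]'; python3 - <<'E'
from h import *
print(todelta([.4546,-.0785,.289],[180,0,86.4]),ctrl.get_obs()['joint_pos'].round(1))
E
```

```text
clock: 14.0
tool_pos: [0.4554, -0.0756, 0.3452]
orientation: [-179.9, 0.0, 86.3]
force: [0.3, 0.7, 0.4]
opening: 0.088
gripper_force: 0.0
(array([-0.03 , -0.005,  0.562]), array([-0.001,  0.   , -0.001])) [ 15.1  -3.1 -15.3  -0.  -77.9 161.2]
```

```bash
python3 -m creep '[{"grip":0,"delta_pos":[0,-0.005,0.15],"rotation":[0,0,0]},{"grip":0,"delta_pos":[0,-0.005,0.3],"rotation":[0,0,0]},{"grip":0,"delta_pos":[0,-0.005,0.45],"rotation":[0,0,0]},{"grip":0,"delta_pos":[0,-0.005,0.56],"rotation":[0,0,0]},{"grip":0,"delta_pos":[0,-0.005,0.56],"rotation":[0,0,0]}]'; python3 -m creep '[{"grip":1,"delta_pos":[0,0,0],"rotation":[0,0,0]},{"grip":1,"delta_pos":[0,0,0],"rotation":[0,0,0]},{"grip":1,"delta_pos":[0,0,0],"rotation":[0,0,0]},{"grip":1,"delta_pos":[0,0,0],"rotation":[0,0,0]},{"grip":1,"delta_pos":[0,0,0],"rotation":[0,0,0]}]';python3 -m creep '[{"grip":1,"delta_pos":[0,0,0],"rotation":[0,0,0]},{"grip":1,"delta_pos":[0,0,0],"rotation":[0,0,0]},{"grip":1,"delta_pos":[0,0,0],"rotation":[0,0,0]},{"grip":1,"delta_pos":[0,0,0],"rotation":[0,0,0]}]'
python3 - <<'E'
from h import *
o=ctrl.get_obs();p=np.array(o['tool_pos']);print(p,o['force'])
h=np.array([.0,.165])
for q in(.15,.3,.45,.6,.68,.75,.82,.86):
    dx=.24*(np.cos(.5)-np.cos(.5-q));dz=.24*(np.sin(.5-q)-np.sin(.5))
    print(q,'tool y %.3f z %.3f'%(dx*10,-dz*10))
E
```

```text
clock: 14.5
tool_pos: [0.4542, -0.0752, 0.2886]
orientation: [-179.8, 0.0, 86.4]
force: [0.0, -0.7, 0.3]
opening: 0.0876
gripper_force: 0.0
clock: 15.0
tool_pos: [0.4549, -0.0757, 0.2906]
orientation: [180.0, -0.0, 86.4]
force: [-1.1, 0.6, -0.1]
opening: 0.053
gripper_force: 0.0
clock: 15.4
tool_pos: [0.4548, -0.0757, 0.2904]
orientation: [180.0, 0.0, 86.4]
force: [1.5, 0.1, -0.3]
opening: 0.0214
gripper_force: 24.7
[ 0.4548488  -0.07572453  0.2903852 ] [ 1.50267206  0.10346068 -0.27662986]
0.15 tool y -0.148 z 0.328
0.3 tool y -0.246 z 0.674
0.45 tool y -0.291 z 1.031
0.6 tool y -0.282 z 1.390
0.68 tool y -0.255 z 1.580
0.75 tool y -0.219 z 1.744
0.82 tool y -0.172 z 1.906
0.86 tool y -0.140 z 1.996
```

```bash
python3 -m creep '[{"grip":1,"delta_pos":[0,-0.055,0.107],"rotation":[0,0,0]},{"grip":1,"delta_pos":[0,-0.104,0.216],"rotation":[0,0,0]},{"grip":1,"delta_pos":[0,-0.148,0.328],"rotation":[0,0,0]},{"grip":1,"delta_pos":[0,-0.187,0.441],"rotation":[0,0,0]},{"grip":1,"delta_pos":[0,-0.219,0.557],"rotation":[0,0,0]}]'; python3 -m creep '[{"grip":1,"delta_pos":[0,-0.027,0.117],"rotation":[0,0,0]},{"grip":1,"delta_pos":[0,-0.048,0.235],"rotation":[0,0,0]},{"grip":1,"delta_pos":[0,-0.063,0.354],"rotation":[0,0,0]},{"grip":1,"delta_pos":[0,-0.072,0.474],"rotation":[0,0,0]},{"grip":1,"delta_pos":[0,-0.075,0.594],"rotation":[0,0,0]}]'
```

```text
clock: 15.9
tool_pos: [0.433, -0.0743, 0.2345]
orientation: [179.9, -0.0, 86.4]
force: [-1.4, 0.9, 5.0]
opening: 0.021
gripper_force: 30.0
clock: 16.4
tool_pos: [0.4255, -0.0738, 0.1751]
orientation: [180.0, 0.0, 86.4]
force: [-1.6, -0.0, 6.9]
opening: 0.021
gripper_force: 30.0
```

```bash
python3 -m creep '[{"grip":1,"delta_pos":[0,0.003,0.120],"rotation":[0,0,0]},{"grip":1,"delta_pos":[0,0.012,0.239],"rotation":[0,0,0]},{"grip":1,"delta_pos":[0,0.027,0.358],"rotation":[0,0,0]},{"grip":1,"delta_pos":[0,0.048,0.475],"rotation":[0,0,0]},{"grip":1,"delta_pos":[0,0.075,0.593],"rotation":[0,0,0]}]'; python3 -m creep '[{"grip":1,"delta_pos":[0,0.015,0.058],"rotation":[0,0,0]},{"grip":1,"delta_pos":[0,0.032,0.116],"rotation":[0,0,0]},{"grip":1,"delta_pos":[0,0.050,0.175],"rotation":[0,0,0]},{"grip":1,"delta_pos":[0,0.066,0.215],"rotation":[0,0,0]},{"grip":1,"delta_pos":[0,0.066,0.215],"rotation":[0,0,0]}]'
```

```text
clock: 16.9
tool_pos: [0.433, -0.0743, 0.1158]
orientation: [180.0, 0.0, 86.4]
force: [-3.4, 2.1, 10.3]
opening: 0.0209
gripper_force: 30.0
clock: 17.4
tool_pos: [0.4395, -0.0748, 0.0943]
orientation: [-180.0, 0.0, 86.4]
force: [-3.9, 1.8, 10.8]
opening: 0.0212
gripper_force: 30.0
```

```bash
python3 -m creep '[{"grip":1,"delta_pos":[0,0.01,0.02],"rotation":[0,0,0]},{"grip":1,"delta_pos":[0,0.01,0.03],"rotation":[0,0,0]},{"grip":1,"delta_pos":[0,0.01,0.03],"rotation":[0,0,0]},{"grip":1,"delta_pos":[0,0.01,0.03],"rotation":[0,0,0]},{"grip":1,"delta_pos":[0,0.01,0.03],"rotation":[0,0,0]}]'
```

```text
clock: 17.9
tool_pos: [0.4403, -0.0748, 0.0921]
orientation: [-180.0, 0.0, 86.4]
force: [-5.5, 2.8, 17.6]
opening: 0.021
gripper_force: 30.0
```

At the stop (17.6 N). Now I'll ease up slowly.

```bash
for i in 1 2; do python3 -m creep '[{"grip":1,"delta_pos":[0,-0.009,-0.025],"rotation":[0,0,0]},{"grip":1,"delta_pos":[0,-0.018,-0.05],"rotation":[0,0,0]},{"grip":1,"delta_pos":[0,-0.026,-0.075],"rotation":[0,0,0]},{"grip":1,"delta_pos":[0,-0.034,-0.1],"rotation":[0,0,0]},{"grip":1,"delta_pos":[0,-0.042,-0.125],"rotation":[0,0,0]}]';done; python3 -m creep '[{"grip":1,"delta_pos":[0,-0.007,-0.025],"rotation":[0,0,0]},{"grip":1,"delta_pos":[0,-0.014,-0.05],"rotation":[0,0,0]},{"grip":1,"delta_pos":[0,-0.02,-0.075],"rotation":[0,0,0]},{"grip":1,"delta_pos":[0,-0.026,-0.1],"rotation":[0,0,0]},{"grip":1,"delta_pos":[0,-0.026,-0.1],"rotation":[0,0,0]}]'
```

```text
clock: 18.4
tool_pos: [0.4362, -0.0746, 0.1044]
orientation: [180.0, 0.0, 86.4]
force: [-4.1, 1.7, 9.6]
opening: 0.021
gripper_force: 30.0
clock: 18.9
tool_pos: [0.4326, -0.0743, 0.1171]
orientation: [179.9, 0.0, 86.4]
force: [-1.0, -0.5, 9.6]
opening: 0.0213
gripper_force: 30.0
clock: 19.4
tool_pos: [0.4303, -0.0741, 0.1273]
orientation: [179.9, 0.0, 86.4]
force: [-1.1, 0.1, 9.3]
opening: 0.0211
gripper_force: 30.0
```

```bash
python3 -m creep '[{"grip":1,"delta_pos":[0,-0.005,-0.02],"rotation":[0,0,0]},{"grip":1,"delta_pos":[0,-0.008,-0.038],"rotation":[0,0,0]},{"grip":1,"delta_pos":[0,-0.008,-0.038],"rotation":[0,0,0]},{"grip":1,"delta_pos":[0,-0.008,-0.038],"rotation":[0,0,0]},{"grip":1,"delta_pos":[0,-0.008,-0.038],"rotation":[0,0,0]}]'; python3 - <<'E'
from h import *
print(ctrl.get_obs()['tool_pos'])
t=snap('top');s=snap('scene')
im=np.zeros((600,800,3),np.uint8)
im[:,:400]=cv2.resize(s['color'][170:320,190:290],(400,600),interpolation=cv2.INTER_CUBIC)
im[:,400:]=cv2.resize(t['color'][150:330,300:420],(400,600),interpolation=cv2.INTER_CUBIC)
cv2.imwrite('pics/c7.png',im[:,:,::-1])
E
```

```text
clock: 19.9
tool_pos: [0.4296, -0.0741, 0.1309]
orientation: [179.9, 0.0, 86.4]
force: [-1.7, -0.5, 9.3]
opening: 0.0211
gripper_force: 30.0
[ 0.42955958 -0.0741127   0.13091432]
```

View pics/c7.png

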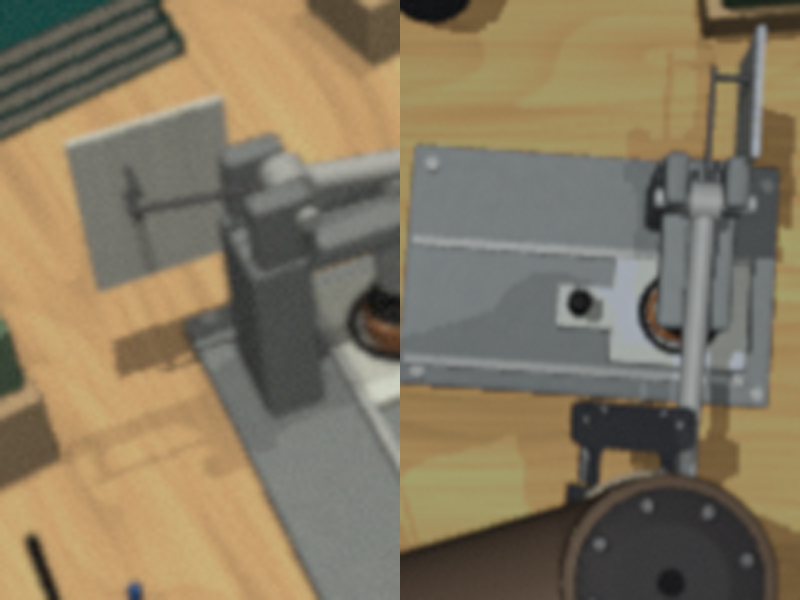

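The needle tip is at crop (135,205), at the pegs, and the disc is under the foot. Kinematics from both the rest and bottom stops put the lever at 0.68–0.69 rad, and the 9.3 N reading agrees. Handing in.

```bash
python3 -c "
from plant import ctrl
print(ctrl.close_job())"
```

```text
the job is handed in; nothing more can be done
None
```

I handed the job in at about 20 s, with no verdict returned: the round piece is in the cup, the carriage is at its stop, and the lever went down to its stop and is now held at about 0.68 rad (9.3 N).

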